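# Lock the trays of a sterilising rack with its drop pin

### The arm

A 6-joint arm with a two-finger parallel gripper is mounted at the origin on a cart in front of the work surface, level with it; the furniture and walls round the work are solid. World frame = base frame: x ahead of the robot, y to its left, z up, the work surface at z = 0. Lengths are in m, angles in rad, forces in N, time in s.
With the tool pointing down it reaches from about 0.3 to 0.875 m from the base axis. Payload 6.4 kg.
Tool frame: the origin (TCP) lies midway between the tips of the shut fingers; the grasp point (between the pads) lies 19 mm behind it; x points along the fingers, z is the direction in which the jaws open and shut, and the axes are right-handed (so a half turn about x gives the same grasp; the last joint's range is limited). The gripper opens to 88 mm and grips with 3 to 60 N. Pads are 18 mm wide; open, the fingers measure 123 mm over their backs; the gripper's body (75 mm by 187 mm) begins 45 mm behind the grasp point.
Start: joints at [-1.348, 0.181, 1.607, -0, 1.354, -0.206], TCP at [0.239, -0.523, 0.239] pointing down, gripper open.
Joint ranges: [-2.99, 2.99], [-0.89, 2.07], [0.3, 2.58], [-1.14, 4.28], [0, 2.63], [-3.12, 3.12]. Speed limits (rad/s): [2.57, 2.57, 3.01, 3.14, 3.14, 3.14].

### API

Orientations are given as a unit quaternion [w, x, y, z].
In Python, from bench import robot, eyes, cut_out gives the robot as it stands. The module is installed in compiled form; this text tells all that it offers.
- The arm moves only by the tool drive_tool, never from a script. Its argument "targets" is a list of rows, each an object with "rot": the turn, a rotation vector about the world's x, y, z in degrees, a list of three; "slide": the shift along the world's x, y, z in cm, a list of three; "grip": the opening, from 0 (shut) to 1 (fully open). In form: [{"rot": [wx, wy, wz], "slide": [x, y, z], "grip": grip}, ...]. A call has 1 to 12 rows; each row is the pose to reach, as a shift and turn from the pose measured when the call began; what a row does not reach only later rows make up. A row lasts 1/8 s, in which the tool goes at most 62.5 mm and 10.7 degrees, less where a joint would pass 70% of its speed; a pose out of reach is approached as far as the arm can. A call with a gripper value outside its range is refused whole. The fingers move at their own pace and stop on an object; "grip_force" is the grip in N (left out, the last holds). Time passes only in rows, so rows that repeat a pose let the fingers close. It gives the time, the measured TCP pose, the force and the opening at its end, in the units of the state.
- robot.get_obs(): the state, without advancing time (a new reading comes with each control period).
- eyes.get_image(name): name is "scene" or "top" or "wrist"; returns a dict with "color" (400x640x3 uint8, red, green, blue), "fx", "fy", "cx", "cy" (pixels), "cam_to_world" (4x4, takes a point from camera to world coordinates). Camera axes: x right, y down, z forward; pixel columns grow to the right and rows downward; lengths in m; the calibration is good to about 2 mm. A picture is of the moment at which its call begins. There is no depth.
- robot.hand_in(): hands the job in, once; it reports no verdict.
Trained networks look in the newest picture that a camera, given by its name, has taken for a name from the list of things; names that differ only in an ending like _2 or _b are one class to them, and where a whole thing is asked for, a point or a joint stands for the part that bears it (a point fixed in the world has none). Each returns a list of dicts, best first, with "score" (0 to 1); they miss things now and then, are a little off and sometimes report something else, mostly with a low value. They report only what shows in the picture. A call takes as long as a camera call. They do not tell look-alikes from the thing itself.
- cut_out(camera, thing): "pixels" (400x640 bool, what is visible of it) and "bbox" ([left, top, right, bottom] in pixels, round what is visible of it).
The state is a dict: "time": time; "qpos": joint angles; "dq": joint speeds; "tau": joint torques, N m; "tool_pos": TCP position; "eef_rot": TCP orientation; "ft_force": force on the tool from outside, world axes, zero at the start; "ft_torque": the same for the moment, N m; "gripper_width": opening from 0.0 (shut) to 1.0 (fully open).
Only numpy, scipy, OpenCV 4.12 (cv2) and the standard library are available. Lean on these libraries where they do the work, as an engineer would, in place of code of your own. Each camera call takes 0.05 s, during which the arm holds its last target. There are 200 camera calls.

### The job

Gently push the upper tray of the steel sterilising rack all the way in, then take the T-handled locking pin out of its white stand and push it down through the hole in the rack's front cross bracket and both trays until its collar sits flush on the bracket, and let go. The bracket's hole is not exactly in the middle and the trays do not line up perfectly, so feel the pin in without forcing it (press well below 25 N), and leave the other things on the worktop where they are.

Things in the scene. Friction and masses are not known exactly. Their poses are not given: they have to be found in the camera images.
- rack: Fixed steel rack, 190 mm long (x), 126 mm wide (y), walls to 57 mm high, with two sliding trays one above the other and a flat cross bracket over its front. Origin: centre of its underside; x runs from its open front (-x, facing the robot) to its back, y to its left, z up. Each tray has a slot under the bracket's hole, 12 mm along x by 40 mm along y. Pin tip when home: 10 mm above the worktop, touching nothing.
- bracket_mid (a point): Middle of the bracket's top face, at (-70, 0, 64) mm in the rack's frame, axes as the rack's. The bracket is a plate 34 x 140 x 10 mm (x, y, z) with a 3.5 mm high screw head near each end. Its one round hole (12 mm, 1 mm chamfer) lies on this point's y axis, 0 to 11 mm to either side, different each time: see or feel where. The bracket is clamped and does not move.
- upper_tray (a joint): How far the upper tray stands out towards the front (m); 0 = slot in line with the hole, stop at -0.002, starts 0.02 to 0.04 out. Slides with about 3 N friction and stays put. The pin's tapered tip draws it the last 2 mm into line.
- tray_tab (a point): Centre of the front face of the upper tray's push tab, a steel block 40 mm wide (y), 12 mm high and 9 mm deep on the tray's front panel; 40 mm above the worktop. Axes as the rack's: push along +x. The lower tray's top edge is 25 mm above the worktop.
- pin_stand: Fixed white square stand, 60 x 60 x 40 mm (foot 68 mm), origin at the centre of its underside. The pin stands upright in a round hole, 13 mm wide and 35 mm deep, in its top.
- pin_grip (a point): Centre of the pin's T-handle, a steel bar 44 mm long (this point's x), 14 mm wide (y) and 14 mm high; grasp it across its width (y). z points up along the pin. The 22 mm wide collar's underside is 31 mm below this point, the shank's tip 85 mm below it. The pin weighs about 0.12 kg.
- pin_collar (a point): Centre of the underside of the pin's collar (22 mm wide, 4 mm thick), on the pin's axis. The shank below it is 10 mm thick and 54 mm long, its last 5 mm tapering to a flat 7 mm wide tip. The pin is home when this face lies on the bracket's top. Axes as the pin's.
- kidney_dish: Bystander: steel kidney dish, 97 x 183 x 32 mm, origin at the centre of its underside.
- indicator_tape: Bystander: flat roll of beige tape, 96 mm wide and 25 mm high, origin at the centre of its underside.
- handpiece: Bystander: slim white dental handpiece lying down, 18 x 120 x 18 mm, origin under its centre.
- lower_tray (a joint): The same for the lower tray, which starts within 0.0015 of line and likewise is drawn into line by the pin's tapered tip against about 3 N of friction.
Things that resemble listed ones, but are neither listed nor needed, are in the scene too. Of the things that look like the pin_stand, take the one that is farthest from the robot's base at the start.

How it is judged:
By the outcome, as a careful person would: the job done as asked, in the order asked, and still so for the second after the job is handed in, with the robot touching nothing.
It also fails if it takes over 72 s, if anything falls off the work surface, if the arm or the gripper's body presses on something with over 40 N, if the wrist force passes 120 N, or if a joint passes its speed limit or range.

## Working session

There is one attempt and no reset: what is moved stays moved. The work goes in short steps, Python scripts to look and compute and a tool call to move; the robot and the scene stay as the last step left them, time stands still between calls to the robot, and variables do not carry over. Pictures are saved under pics/ and viewed, about 8 in all and at most 12, crops included, and the job is handed in when it is done.

Besides the shell and the picture viewer there is one more tool, called as name(argument=value, ...), one argument or row to a line, values as JSON. drive_tool: Moves the arm, as the interface text tells. Its arguments: {"type":"object","properties":{"targets":{"type":"array","items":{"type":"object","properties":{"rot":{"type":"array","items":{"type":"number"}},"slide":{"type":"array","items":{"type":"number"}},"grip":{"type":"number"}}}},"grip_force":{"type":"number"}},"required":["targets"]}

```bash
mkdir -p pics; cat > h.py <<'E'
import numpy as np, cv2
from bench import robot, eyes, cut_out
def save(im,name,crop=None,scale=1):
    c=im["color"][:,:,::-1]
    if crop: l,t,r,b=crop; c=c[t:b,l:r]
    cv2.imwrite("pics/"+name,cv2.resize(c,None,fx=scale,fy=scale,interpolation=cv2.INTER_CUBIC))
def ray(im,u,v,z):
    M=np.array(im["cam_to_world"]); d=M[:3,:3]@np.array([(u-im["cx"])/im["fx"],(v-im["cy"])/im["fy"],1]); o=M[:3,3]
    return o+d*(z-o[2])/d[2]
def proj(im,p):
    M=np.linalg.inv(np.array(im["cam_to_world"])); q=M[:3,:3]@np.array(p)+M[:3,3]
    return np.array([im["fx"]*q[0]/q[2]+im["cx"],im["fy"]*q[1]/q[2]+im["cy"]])
E
python3 - <<'E'
from h import *
a=eyes.get_image("scene");save(a,"s0.png")
b=eyes.get_image("top");save(b,"t0.png")
for n,im in (("scene",a),("top",b)):
    print(n,np.round(np.array(im["cam_to_world"]),3).tolist(),im["fx"])
    for t in ("rack","pin_stand","pin_grip","upper_tray"):
        print(t,[(round(d["score"],2),d["bbox"],) for d in cut_out(n,t)])
o=robot.get_obs();print({k:np.round(v,3).tolist() for k,v in o.items()})
E
```

```text
scene [[-0.91, -0.282, 0.302, 0.172], [-0.414, 0.641, -0.647, 0.708], [-0.011, -0.714, -0.7, 0.841], [0.0, 0.0, 0.0, 1.0]] 390.82516559541756
rack [(0.85, [252.2, 166.3, 329.9, 227.5])]
pin_stand [(0.86, [330.8, 277.4, 363.5, 310.9]), (0.82, [358.3, 219.9, 378.1, 251.2]), (0.77, [308.3, 241.9, 343.6, 277.8]), (0.74, [277.0, 277.0, 310.3, 310.6])]
pin_grip [(0.75, [283.1, 274.3, 302.3, 289.2])]
upper_tray [(0.89, [263.6, 177.9, 332.4, 218.0])]
top [[0.01, -0.997, 0.083, 0.37], [-1.0, -0.012, -0.016, 0.057], [0.017, -0.083, -0.996, 1.432], [0.0, 0.0, 0.0, 1.0]] 485.1480067519037
rack [(0.66, [316.5, 115.6, 369.7, 202.5])]
pin_stand [(0.75, [272.0, 206.9, 300.3, 233.1]), (0.63, [238.9, 242.7, 269.2, 267.7]), (0.63, [312.8, 234.4, 338.1, 263.8]), (0.62, [229.8, 203.6, 253.5, 229.5]), (0.4, [230.3, 204.4, 240.9, 220.5]), (0.18, [331.4, 125.3, 364.8, 187.0])]
pin_grip [(0.6, [414.3, 188.8, 444.8, 223.6]), (0.48, [228.6, 201.8, 241.4, 218.6])]
upper_tray [(0.92, [317.2, 131.6, 364.3, 197.4])]
{'time': 0.5, 'qpos': [-1.348, 0.181, 1.607, 0.0, 1.354, -0.206], 'dq': [-0.001, -0.001, -0.0, 0.001, 0.002, -0.001], 'tau': [-0.001, -43.345, -34.187, 0.07, 0.032, -0.0], 'tool_pos': [0.239, -0.523, 0.239], 'eef_rot': [0.595, 0.382, 0.595, -0.382], 'ft_force': [-0.811, 0.436, 0.423], 'ft_torque': [-0.002, -0.029, 0.085], 'gripper_width': 1.004}
```

View pics/s0.png

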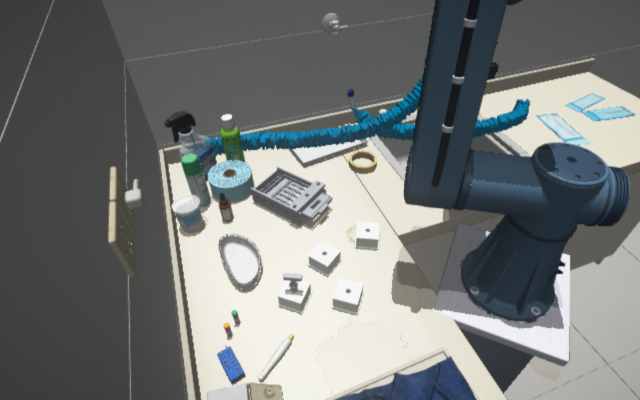

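View pics/t0.png

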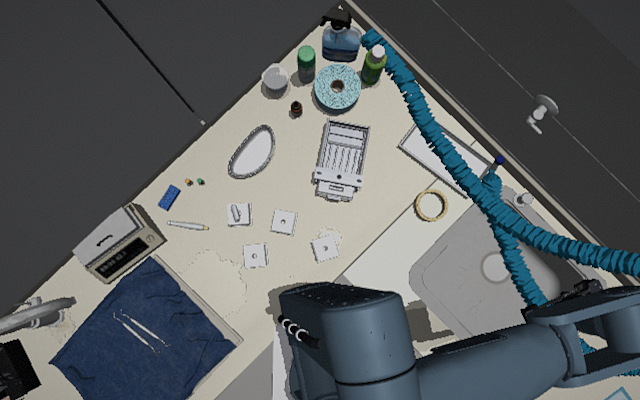

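Scene shows the rack at (290,195) and four white stands at (294,292), (347,293), (324,257) and (367,235). In the top view the stands are at (238,215), (284,221), (255,255) and (325,248). Only the stand at scene (294,292) / top (238,215) holds a T-pin. Next I'll measure distances and take a close crop.

```bash
python3 - <<'E'
from h import *
a=eyes.get_image("scene");b=eyes.get_image("top")
for n,im in (("scene",a),("top",b)):
    for t,z in (("pin_stand",.03),("pin_grip",.09),("rack",.05),("upper_tray",.04),("kidney_dish",.015),("handpiece",.01),("indicator_tape",.012)):
        for d in cut_out(n,t):
            if d["score"]<.3: continue
            m=np.array(d["pixels"]); v,u=np.nonzero(m)
            c=ray(im,u.mean(),v.mean(),z)
            P=np.array([ray(im,x,y,z)[:2] for x,y in zip(u,v)],np.float32)
            r=cv2.minAreaRect(P)
            print(n,t,round(d["score"],2),np.round([u.mean(),v.mean()]),np.round(c[:2],3),"dist",round(float(np.hypot(*c[:2])),3),"rect",np.round(r[0],3),np.round(r[1],3),round(r[2],1))
A=a["color"][155:315,235:395,::-1];B=b["color"][110:270,220:380,::-1]
cv2.imwrite("pics/c0.png",np.hstack([cv2.resize(x,(400,400),interpolation=cv2.INTER_CUBIC) for x in(A,B)]))
E
```

```text
scene pin_stand 0.98 [295. 296.] [0.458 0.272] dist 0.533 rect [0.462 0.267] [0.073 0.087] 7.8
scene pin_stand 0.88 [367. 236.] [0.367 0.023] dist 0.367 rect [0.367 0.02 ] [0.066 0.101] 16.5
scene pin_stand 0.72 [324. 258.] [0.44 0.14] dist 0.462 rect [0.442 0.138] [0.088 0.082] 79.8
scene pin_stand 0.58 [348. 296.] [0.342 0.221] dist 0.407 rect [0.342 0.219] [0.069 0.088] 7.2
scene rack 0.61 [292. 196.] [ 0.617 -0.017] dist 0.617 rect [ 0.619 -0.027] [0.185 0.236] 79.2
scene upper_tray 0.91 [298. 196.] [ 0.607 -0.035] dist 0.608 rect [ 0.607 -0.034] [0.116 0.2  ] 79.7
scene kidney_dish 0.67 [240. 258.] [0.651 0.22 ] dist 0.687 rect [0.65  0.214] [0.1   0.195] 48.8
scene handpiece 0.9 [277. 355.] [0.432 0.411] dist 0.596 rect [0.433 0.412] [0.116 0.019] 81.2
scene indicator_tape 0.8 [362. 161.] [ 0.5   -0.304] dist 0.585 rect [ 0.501 -0.308] [0.1   0.127] 22.0
scene indicator_tape 0.45 [292. 196.] [ 0.64  -0.053] dist 0.642 rect [ 0.643 -0.065] [0.192 0.249] 79.9
top pin_stand 0.94 [256. 255.] [0.349 0.21 ] dist 0.407 rect [0.348 0.21 ] [0.07 0.07] 7.6
top pin_stand 0.91 [240. 214.] 
[... 225 characters left out ...]
.012] [0.065 0.065] 17.8
top pin_stand 0.59 [342. 159.] [ 0.631 -0.035] dist 0.632 rect [ 0.629 -0.036] [0.144 0.235] 78.9
top rack 0.75 [342. 159.] [ 0.628 -0.035] dist 0.629 rect [ 0.624 -0.033] [0.14  0.232] 81.2
top upper_tray 0.66 [341. 162.] [ 0.619 -0.033] dist 0.62 rect [ 0.608 -0.03 ] [0.104 0.193] 79.8
top upper_tray 0.42 [241. 215.] [0.464 0.255] dist 0.529 rect [0.465 0.258] [0.064 0.066] 1.2
top kidney_dish 0.72 [253. 151.] [0.654 0.226] dist 0.692 rect [0.652 0.223] [0.098 0.184] 51.0
top handpiece 0.75 [188. 225.] [0.435 0.41 ] dist 0.598 rect [0.435 0.413] [0.115 0.013] 83.8
top indicator_tape 0.93 [431. 204.] [ 0.502 -0.3  ] dist 0.585 rect [ 0.502 -0.301] [0.095 0.103] 26.4
```

View pics/c0.png

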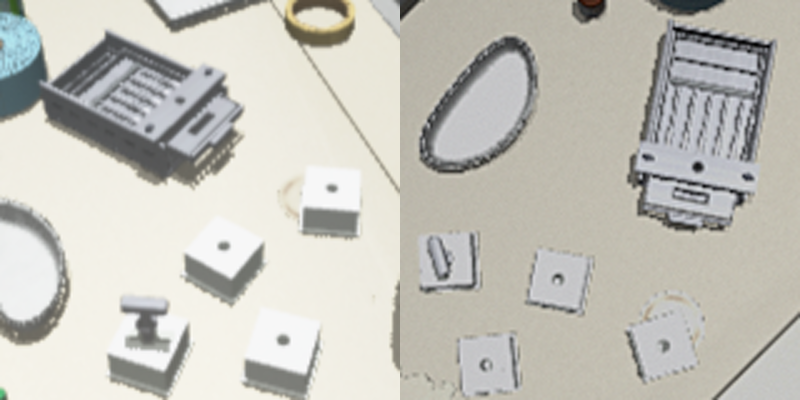

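The crop confirms it: the only stand with a pin (crop left (148,345), right (447,262)) is also the farthest at 0.533 m. The bracket hole is at left crop (180,99) and right crop (697,167).

```bash
python3 - <<'E'
from h import *
from scipy.spatial.transform import Rotation as R
a=eyes.get_image("scene");b=eyes.get_image("top")
for n,im,s1,s2,h in (("top",b,(319.2,172.8),(358.8,180.8),(338.8,176.8)),("scene",a,(294.6,206.2),(317.8,183.8),(307,194.6))):
    p,q=ray(im,*s1,.0675),ray(im,*s2,.0675); c=ray(im,*h,.064); d=p-q
    print(n,p.round(4),q.round(4),"mid",((p+q)/2).round(4),"hole",c.round(4),"yaw",np.degrees(np.arctan2(-d[0],d[1])).round(1),np.hypot(*d[:2]))
# handle ends top crop
for z in(.097,):
    p,q=ray(b,220+30/2.5,110+238/2.5,z),ray(b,220+47/2.5,110+278/2.5,z);print("handle",p,q,np.degrees(np.arctan2(*(p-q)[1::-1])))
p,q=ray(a,235+122/2.5,155+303/2.5,.093),ray(a,235+167/2.5,155+305/2.5,.093);print("handle s",p,q,np.degrees(np.arctan2(*(p-q)[1::-1])))
o=robot.get_obs();w=o["eef_rot"];print(R.from_quat([*w[1:],w[0]]).as_matrix().round(3))
w=eyes.get_image("wrist");M=np.array(w["cam_to_world"]);print(M.round(3),w["fx"])
T=np.eye(4);T[:3,:3]=R.from_quat([*o["eef_rot"][1:],o["eef_rot"][0]]).as_matrix();T[:3,3]=o["tool_pos"];print((np.linalg.inv(T)@M).round(3))
E
```

```text
top [0.5833 0.0309 0.0675] [ 0.5618 -0.0818  0.0675] mid [ 0.5726 -0.0255  0.0675] hole [ 0.5731 -0.0251  0.064 ] yaw -10.8 0.11472590670445201
scene [0.5805 0.0335 0.0675] [ 0.561  -0.0792  0.0675] mid [ 0.5708 -0.0229  0.0675] hole [ 0.5715 -0.027   0.064 ] yaw -9.8 0.1143128478457699
handle [0.48548778 0.27078455 0.097     ] [0.44157905 0.25106104 0.097     ] 24.189294888662523
handle s [0.48337829 0.26982786 0.093     ] [0.44441317 0.25491988 0.093     ] 20.936757022049193
[[ 0.     0.909  0.416]
 [-0.     0.416 -0.909]
 [-1.    -0.     0.   ]]
[[ 0.417 -0.876 -0.244  0.301]
 [-0.909 -0.401 -0.112 -0.493]
 [ 0.     0.269 -0.963  0.384]
 [ 0.     0.     0.     1.   ]] 336.457939930435
[[-0.    -0.269  0.963 -0.146]
 [ 0.001 -0.963 -0.269  0.069]
 [ 1.     0.001  0.001 -0.001]
 [ 0.     0.     0.     1.   ]]
```

drive_tool(
  targets=[
    {"rot":[0,0,-4],"slide":[2,4,0],"grip":0},
    {"rot":[0,0,-8],"slide":[4,8.5,0],"grip":0},
    {"rot":[0,0,-12],"slide":[6.5,14,0],"grip":0},
    {"rot":[0,0,-16],"slide":[9,19,0],"grip":0},
    {"rot":[0,0,-20],"slide":[11.5,24.5,0],"grip":0},
    {"rot":[0,0,-24],"slide":[14,30,0],"grip":0},
    {"rot":[0,0,-28],"slide":[16.5,35.5,-1],"grip":0},
    {"rot":[0,0,-31],"slide":[19,41,-2],"grip":0},
    {"rot":[0,0,-33],"slide":[21.5,46,-3],"grip":0},
    {"rot":[0,0,-35],"slide":[23.5,50,-4],"grip":0},
    {"rot":[0,0,-35],"slide":[24,51.5,-4],"grip":0},
    {"rot":[0,0,-35],"slide":[24,51.5,-4],"grip":0},
  ],
)

```text
time: 2.95
tool_pos: [0.4791, -0.0077, 0.1989]
eef_rot: [-0.453, -0.543, -0.453, 0.543]
ft_force: [-0.3, 0.1, -0.6]
gripper_width: 0.003
```

```bash
python3 - <<'E'
from h import *
w=eyes.get_image("wrist");save(w,"w1.png")
o=robot.get_obs();print({k:np.round(v,3).tolist() for k,v in o.items()})
yaw=np.radians(-10.3);X=np.array([np.cos(yaw),np.sin(yaw),0]);Y=np.array([-X[1],X[0],0]);mid=np.array([.572,-.0245,.064])
for x,y,z in((0,0,0),(0,57,3.5),(0,-57,3.5),(-62,0,-24),(-62,20,-24)): print((x,y,z),proj(w,mid+.001*(x*X+y*Y)+[0,0,.001*z]).round(1))
print(np.array(w["cam_to_world"]).round(3).tolist())
E
```

```text
{'time': 3.0, 'qpos': [-0.266, 0.004, 1.882, -0.001, 1.255, 1.486], 'dq': [-0.027, -0.007, 0.004, -0.0, -0.001, 0.001], 'tau': [0.985, -32.742, -32.746, 0.113, -0.07, 0.057], 'tool_pos': [0.479, -0.009, 0.199], 'eef_rot': [-0.453, -0.543, -0.453, 0.543], 'ft_force': [0.642, 0.435, -0.142], 'ft_torque': [-0.014, -0.031, -0.016], 'gripper_width': 0.003}
(0, 0, 0) [318.8  73.2]
(0, 57, 3.5) [244.9  72.7]
(0, -57, 3.5) [392.6  72.9]
(-62, 0, -24) [318.6 149.3]
(-62, 20, -24) [296.3 149.3]
[[-0.178, -0.948, -0.265, 0.546], [-0.984, 0.171, 0.047, -0.019], [0.001, 0.269, -0.963, 0.345], [0.0, 0.0, 0.0, 1.0]]
```

View pics/w1.png

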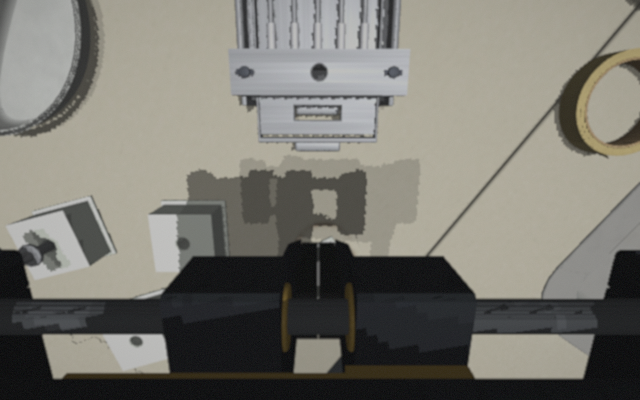

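The wrist view shows the bracket screws at (244,72) and (393,72) with the hole at (320,72), close to my prediction. The upper tray's slot is at (319,113) and the tab at (318,147), so the tray is about 33 mm out. I'll descend in front of the tab and push.

drive_tool(
  targets=[
    {"rot":[0,0,0],"slide":[0,0,-4],"grip":0},
    {"rot":[0,0,0],"slide":[0,0,-9],"grip":0},
    {"rot":[0,0,0],"slide":[0,0,-13],"grip":0},
    {"rot":[0,0,0],"slide":[0,0.1,-15.5],"grip":0},
    {"rot":[0,0,0],"slide":[0,0.1,-16.7],"grip":0},
    {"rot":[0,0,0],"slide":[0,0.1,-16.7],"grip":0},
    {"rot":[0,0,0],"slide":[0.5,0,-16.7],"grip":0},
    {"rot":[0,0,0],"slide":[1,-0.1,-16.7],"grip":0},
    {"rot":[0,0,0],"slide":[1.5,-0.2,-16.7],"grip":0},
    {"rot":[0,0,0],"slide":[2,-0.3,-16.7],"grip":0},
  ],
)

```text
time: 4.25
tool_pos: [0.4997, -0.0116, 0.0324]
eef_rot: [0.453, 0.543, 0.452, -0.543]
ft_force: [-0.4, 0.1, 0.4]
gripper_width: 0.005
```

drive_tool(
  targets=[
    {"rot":[0,0,0],"slide":[0.3,-0.05,0],"grip":0},
    {"rot":[0,0,0],"slide":[0.6,-0.11,0],"grip":0},
    {"rot":[0,0,0],"slide":[0.9,-0.16,0],"grip":0},
    {"rot":[0,0,0],"slide":[1.2,-0.22,0],"grip":0},
    {"rot":[0,0,0],"slide":[1.5,-0.27,0],"grip":0},
  ],
)

```text
time: 4.88
tool_pos: [0.5146, -0.0143, 0.0322]
eef_rot: [-0.453, -0.543, -0.453, 0.543]
ft_force: [-3.5, 0.1, 1.8]
gripper_width: 0.007
```

drive_tool(
  targets=[
    {"rot":[0,0,0],"slide":[0.3,-0.05,0],"grip":0},
    {"rot":[0,0,0],"slide":[0.6,-0.11,0],"grip":0},
    {"rot":[0,0,0],"slide":[0.9,-0.16,0],"grip":0},
    {"rot":[0,0,0],"slide":[1.2,-0.22,0],"grip":0},
    {"rot":[0,0,0],"slide":[1.4,-0.25,0],"grip":0},
    {"rot":[0,0,0],"slide":[1.5,-0.27,0],"grip":0},
  ],
)

```text
time: 5.62
tool_pos: [0.5298, -0.0171, 0.0322]
eef_rot: [-0.453, -0.543, -0.453, 0.543]
ft_force: [-3.0, -0.6, 1.6]
gripper_width: 0.007
```

drive_tool(
  targets=[
    {"rot":[0,0,0],"slide":[0.1,-0.02,0],"grip":0},
    {"rot":[0,0,0],"slide":[0.2,-0.04,0],"grip":0},
    {"rot":[0,0,0],"slide":[0.3,-0.05,0],"grip":0},
  ],
)

```text
time: 6.0
tool_pos: [0.5328, -0.0176, 0.0322]
eef_rot: [-0.453, -0.543, -0.453, 0.543]
ft_force: [-2.8, -1.9, 1.4]
gripper_width: 0.007
```

drive_tool(
  targets=[
    {"rot":[0,0,0],"slide":[0.1,-0.02,0],"grip":0},
    {"rot":[0,0,0],"slide":[0.2,-0.04,0],"grip":0},
  ],
)

```text
time: 6.25
tool_pos: [0.5332, -0.0177, 0.0321]
eef_rot: [-0.452, -0.542, -0.454, 0.544]
ft_force: [-12.3, 0.5, 10.6]
gripper_width: 0.003
```

```bash
python3 - <<'E'
from h import *
t=eyes.get_image("top");s=eyes.get_image("scene");w=eyes.get_image("wrist")
A=cv2.resize(w["color"][0:300,160:480,::-1],(400,375));B=cv2.resize(s["color"][160:235,250:340,::-1],(400,333),interpolation=cv2.INTER_CUBIC);B=np.vstack([B,np.zeros((42,400,3),np.uint8)])
cv2.imwrite("pics/p1.png",np.hstack([A,B]))
E
```

```text
(no output)
```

View pics/p1.png

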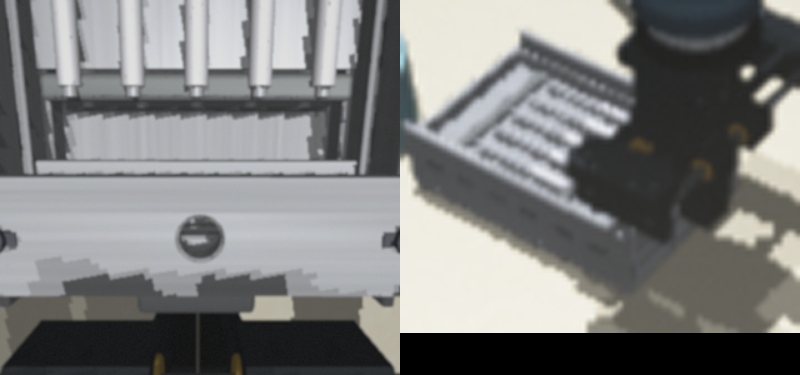

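The tray hit its stop: 12 N with no further motion. The wrist crop shows the hole at (200,239) with the tray slot seen through it. I'll back off and raise, measuring the hole now.

```bash
cat >> h.py <<'E'
def hole(im,guess,r=14,z=.064):
    g=cv2.cvtColor(im["color"],cv2.COLOR_RGB2GRAY); u,v=np.round(guess).astype(int)
    c=cv2.resize(g[v-3*r:v+3*r,u-3*r:u+3*r],None,fx=4,fy=4,interpolation=cv2.INTER_CUBIC)
    h=cv2.HoughCircles(c,cv2.HOUGH_GRADIENT,1,200,param1=100,param2=15,minRadius=int(2.4*r),maxRadius=int(6.5*r))
    if h is None: return None
    x,y,rr=h[0,0]; p=(u-3*r+(x+.5)/4-.5,v-3*r+(y+.5)/4-.5); return np.round(p,1),rr/4,ray(im,*p,z).round(4)
E
python3 - <<'E'
from h import *
w=eyes.get_image("wrist");print(hole(w,(320,191),18));o=robot.get_obs();print(o["tool_pos"],o["ft_force"])
p,q=ray(w,164,192,.0675),ray(w,474.4,192,.0675);d=p-q;print(p,q,np.hypot(*d[:2]),np.degrees(np.arctan2(-d[0],d[1])))
E
```

```text
(array([320.5, 189.2]), np.float32(17.675), array([ 0.5736, -0.025 ,  0.064 ]))
[ 0.53318075 -0.01762237  0.03207599] [-9.61340888  0.43275787  7.89575666]
[0.58292967 0.0268708  0.0675    ] [ 0.5642376  -0.07596703  0.0675    ] 0.10452278959357275 -10.301762072381026
```

drive_tool(
  targets=[
    {"rot":[0,0,0],"slide":[-1,0.18,0],"grip":0},
    {"rot":[0,0,0],"slide":[-3,0.55,0],"grip":0},
    {"rot":[0,0,0],"slide":[-4,0.7,1],"grip":0},
    {"rot":[0,0,0],"slide":[-4.5,0.8,5],"grip":0},
    {"rot":[0,0,0],"slide":[-4.5,0.8,10],"grip":0.3},
    {"rot":[0,0,0],"slide":[-4.5,0.8,15],"grip":0.5},
    {"rot":[0,0,0],"slide":[-4.5,0.8,16],"grip":0.5},
  ],
)

```text
time: 7.32
tool_pos: [0.4907, -0.0101, 0.1962]
eef_rot: [0.455, 0.544, 0.451, -0.542]
ft_force: [0.2, -0.3, -0.5]
gripper_width: 0.325
```

drive_tool(
  targets=[
    {"rot":[0,0,4],"slide":[-0.3,4,0],"grip":0.6},
    {"rot":[0,0,9],"slide":[-0.7,9,0],"grip":0.6},
    {"rot":[0,0,15],"slide":[-1.2,14,0],"grip":0.6},
    {"rot":[0,0,21],"slide":[-1.7,19,0],"grip":0.6},
    {"rot":[0,0,27],"slide":[-2.3,24,0],"grip":0.6},
    {"rot":[0,0,31],"slide":[-2.6,26.5,0],"grip":0.6},
    {"rot":[0,0,33],"slide":[-2.7,27.1,0],"grip":0.6},
    {"rot":[0,0,33],"slide":[-2.7,27.1,0],"grip":0.6},
  ],
)

```text
time: 8.32
tool_pos: [0.4634, 0.2605, 0.1954]
eef_rot: [0.59, 0.393, 0.587, -0.391]
ft_force: [-0.6, 0.3, 0.0]
gripper_width: 0.602
```

```bash
python3 - <<'E'
from h import *
w=eyes.get_image("wrist")
o=robot.get_obs();print(o["tool_pos"],o["gripper_width"])
for d in cut_out("wrist","pin_grip"):
    m=np.array(d["pixels"]);print(d["score"],d["bbox"])
e=np.array([np.cos(np.radians(22.5)),np.sin(np.radians(22.5)),0]);c=np.array([.464,.2615,.097]);n=np.array([-e[1],e[0],0])
im=w["color"].copy()
for a in(-22,22):
  for b in(-7,7):
    p=proj(w,c+.001*(a*e+b*n));print(p.round(1));cv2.circle(im,tuple(np.round(p).astype(int)),1,(255,0,0),-1)
w["color"]=im;save(w,"w2.png")
E
```

```text
[0.46372212 0.26009861 0.19563521] 0.6041599898126928
0.58 [303.7, 166.5, 329.7, 225.3]
[327.3 229.9]
[309.1 229.9]
[328.  173.6]
[308.9 173.5]
```

View pics/w2.png

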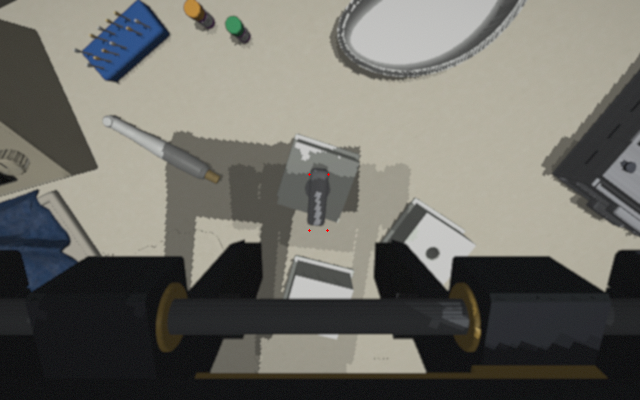

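The T-handle is at (317,197) in the wrist view, spanning rows 169–225, about 3 mm ahead (+x) of my prediction. I'll go lower with that correction and look once more.

drive_tool(
  targets=[
    {"rot":[0,0,0],"slide":[0.1,0.1,-2],"grip":0.6},
    {"rot":[0,0,0],"slide":[0.2,0.15,-5],"grip":0.6},
    {"rot":[0,0,0],"slide":[0.25,0.2,-7],"grip":0.6},
    {"rot":[0,0,0],"slide":[0.25,0.2,-8],"grip":0.6},
    {"rot":[0,0,0],"slide":[0.25,0.2,-8],"grip":0.6},
  ],
)

```text
time: 9.05
tool_pos: [0.4663, 0.2612, 0.1154]
eef_rot: [0.589, 0.394, 0.587, -0.392]
ft_force: [0.4, -0.2, 0.6]
gripper_width: 0.6
```

```bash
python3 - <<'E'
from h import *
w=eyes.get_image("wrist")
o=robot.get_obs();print(o["tool_pos"],o["gripper_width"])
e=np.array([np.cos(np.radians(22.5)),np.sin(np.radians(22.5)),0]);c=np.array([.466,.262,.097]);n=np.array([-e[1],e[0],0])
im=w["color"].copy()
for a in(-22,22):
  for b in(-7,7):
    p=proj(w,c+.001*(a*e+b*n));print(p.round(1));cv2.circle(im,tuple(np.round(p).astype(int)),1,(255,0,0),-1)
w["color"]=im;save(w,"w3.png",(220,110,420,360),2.4)
E
```

```text
[0.46679363 0.26147477 0.11616828] 0.601389425653942
[331.3 282.1]
[305.5 282.1]
[332.3 203.9]
[304.7 203.9]
```

View pics/w3.png

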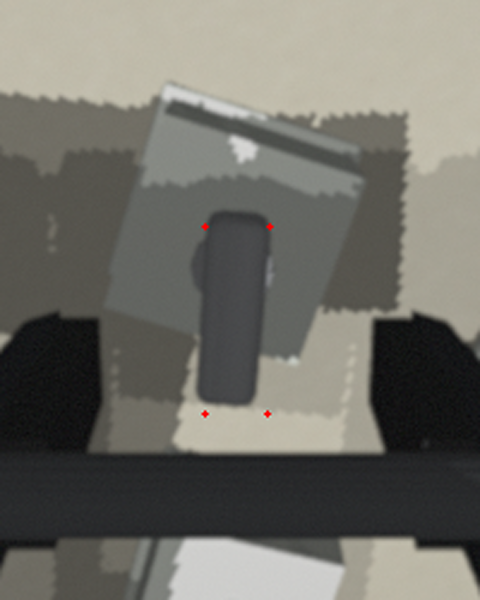

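The handle points at 19° (3° less than the tool) and its centre is about 2 mm from the TCP axis. I'll correct, go down and grip.

drive_tool(
  targets=[
    {"rot":[0,0,-3.4],"slide":[0.02,0.2,-1.5],"grip":0.6},
    {"rot":[0,0,-3.4],"slide":[0.02,0.2,-3],"grip":0.6},
    {"rot":[0,0,-3.4],"slide":[0.02,0.2,-4],"grip":0.6},
    {"rot":[0,0,-3.4],"slide":[0.02,0.2,-4.5],"grip":0.6},
    {"rot":[0,0,-3.4],"slide":[0.02,0.2,-4.5],"grip":0.6},
    {"rot":[0,0,-3.4],"slide":[0.02,0.2,-4.5],"grip":0.3},
    {"rot":[0,0,-3.4],"slide":[0.02,0.2,-4.5],"grip":0.1},
    {"rot":[0,0,-3.4],"slide":[0.02,0.2,-4.5],"grip":0},
    {"rot":[0,0,-3.4],"slide":[0.02,0.2,-4.5],"grip":0},
    {"rot":[0,0,-3.4],"slide":[0.02,0.2,-4.5],"grip":0},
    {"rot":[0,0,-3.4],"slide":[0.02,0.2,-4.5],"grip":0},
  ],
  grip_force=30,
)

```text
time: 10.48
tool_pos: [0.4671, 0.2635, 0.0713]
eef_rot: [0.578, 0.411, 0.574, -0.409]
ft_force: [-0.1, -0.6, 0.1]
gripper_width: 0.151
```

drive_tool(
  targets=[
    {"rot":[0,0,0],"slide":[0,0,1],"grip":0},
    {"rot":[0,0,0],"slide":[0,0,3],"grip":0},
    {"rot":[0,0,0],"slide":[0,0,5.5],"grip":0},
    {"rot":[0,0,0],"slide":[0,0,8],"grip":0},
    {"rot":[0,0,0],"slide":[0,0,10],"grip":0},
    {"rot":[0,0,0],"slide":[0,0,11],"grip":0},
    {"rot":[0,0,0],"slide":[0,0,11],"grip":0},
  ],
)

```text
time: 11.35
tool_pos: [0.4674, 0.2636, 0.182]
eef_rot: [0.578, 0.412, 0.574, -0.408]
ft_force: [0.8, 0.1, -1.6]
gripper_width: 0.148
```

```bash
python3 - <<'E'
from h import *
from scipy.spatial.transform import Rotation as R
o=robot.get_obs();q=o["eef_rot"];T=R.from_quat([*q[1:],q[0]]).as_matrix();print(o["tool_pos"],o["gripper_width"],T.round(4).tolist(),o["ft_force"])
w=eyes.get_image("wrist")
for d in (-19,0,8,12,66): print(d,proj(w,o["tool_pos"]+T[:,0]*d*.001).round(1))
A=cv2.resize(w["color"][110:360,220:420,::-1],None,fx=2.4,fy=2.4,interpolation=cv2.INTER_CUBIC)
s=eyes.get_image("scene");p=proj(s,o["tool_pos"]+T[:,0]*.03);u,v=np.round(p).astype(int);print("scene tip",proj(s,o["tool_pos"]+T[:,0]*.066),"crop org",u-20,v-38)
B=cv2.resize(s["color"][v-38:v+37,u-20:u+20,::-1],(320,600),interpolation=cv2.INTER_CUBIC)
cv2.imwrite("pics/g1.png",np.hstack([A,B]))
E
```

```text
[0.46742728 0.26362099 0.18196291] 0.14802366413413684 [[0.0072, 0.9449, 0.3272], [0.0008, 0.3272, -0.9449], [-1.0, 0.007, 0.0016]] [ 0.83248465  0.10155668 -1.62307649]
-19 [320.8 279. ]
0 [320.5 259.3]
8 [320.3 252.3]
12 [320.3 249.1]
66 [319.6 216.1]
scene tip [290.26739053 270.50189676] crop org 269 223
```

View pics/g1.png

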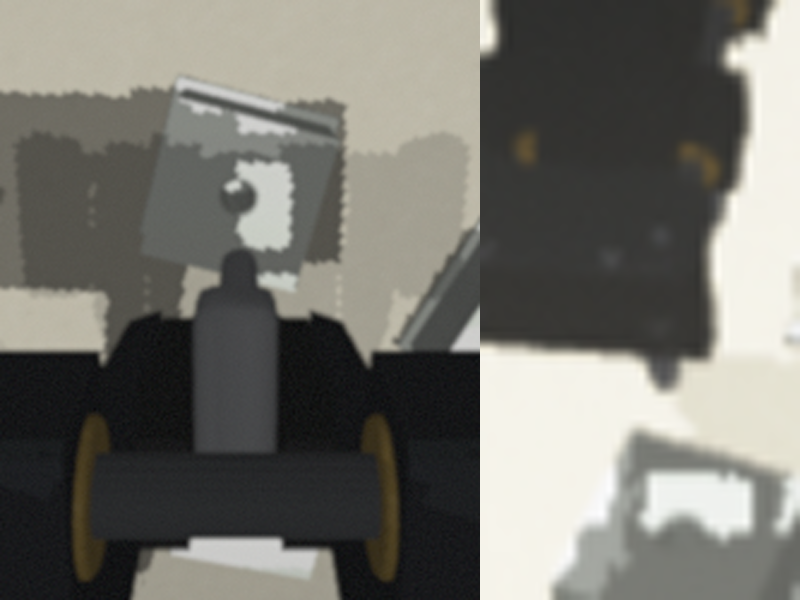

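The pin is held upright. Its tip is at left crop (238,251), within about 2 mm of the TCP axis. I'll carry it over the bracket hole with the handle aligned to the rack.

drive_tool(
  targets=[
    {"rot":[0,0,-3],"slide":[1,-2.9,0],"grip":0},
    {"rot":[0,0,-7],"slide":[2.5,-7,0],"grip":0},
    {"rot":[0,0,-11.5],"slide":[4.1,-11.3,0],"grip":0},
    {"rot":[0,0,-16],"slide":[5.7,-15.6,0],"grip":0},
    {"rot":[0,0,-20.5],"slide":[7.3,-20,0],"grip":0},
    {"rot":[0,0,-25],"slide":[8.9,-24.3,0],"grip":0},
    {"rot":[0,0,-28],"slide":[9.9,-27.2,0],"grip":0},
    {"rot":[0,0,-29.4],"slide":[10.5,-28.7,-0.5],"grip":0},
    {"rot":[0,0,-29.4],"slide":[10.56,-28.86,-1.5],"grip":0},
    {"rot":[0,0,-29.4],"slide":[10.56,-28.86,-2.2],"grip":0},
    {"rot":[0,0,-29.4],"slide":[10.56,-28.86,-2.2],"grip":0},
    {"rot":[0,0,-29.4],"slide":[10.56,-28.86,-2.2],"grip":0},
  ],
)

```text
time: 12.95
tool_pos: [0.5722, -0.0244, 0.1587]
eef_rot: [0.455, 0.543, 0.452, -0.542]
ft_force: [0.9, 1.0, -1.4]
gripper_width: 0.155
```

```bash
python3 - <<'E'
from h import *
from scipy.spatial.transform import Rotation as R
o=robot.get_obs();q=o["eef_rot"];T=R.from_quat([*q[1:],q[0]]).as_matrix();print(o["tool_pos"],o["gripper_width"],T.round(4).tolist(),o["ft_force"])
w=eyes.get_image("wrist");print("pred tip",proj(w,o["tool_pos"]+T[:,0]*.066).round(1))
print("hole pred",proj(w,[.5733,-.0252,.064]).round(1))
print(hole(w,(320,206),9))
A=cv2.resize(w["color"][140:260,240:400,::-1],None,fx=5,fy=5,interpolation=cv2.INTER_CUBIC)
cv2.imwrite("pics/i1.png",A)
E
```

```text
[ 0.57218357 -0.02443146  0.15867602] 0.15523555832531638 [[0.0043, 0.9841, -0.1774], [-0.0023, -0.1774, -0.9841], [-1.0, 0.0046, 0.0015]] [ 0.94036056  0.96728964 -1.41641134]
pred tip [319.1 215.2]
hole pred [319.5 202.3]
None
```

View pics/i1.png

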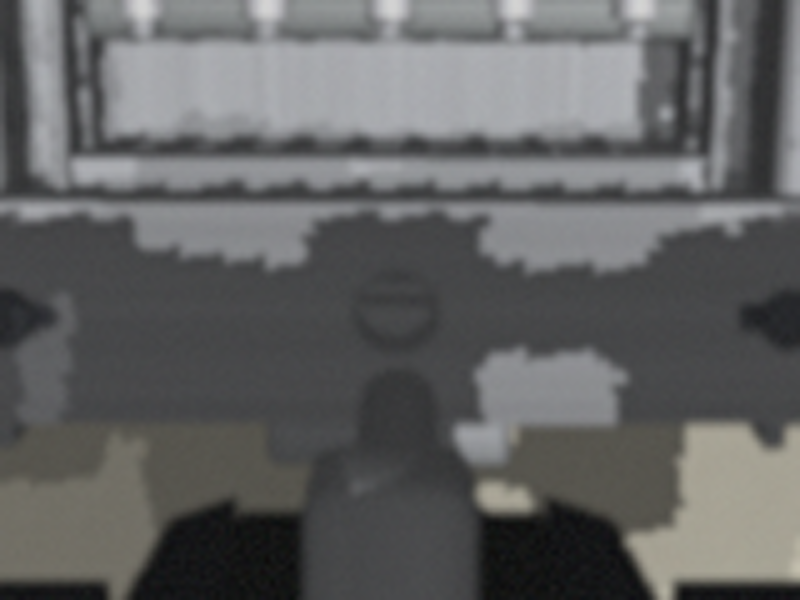

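The hole is at crop (396,310), i.e. (319,202) px, as predicted. The pin's outline top is at crop row 370, about 3 px lower than a centred pin would give. I'll overlay the pin model to tell offset from tilt.

```bash
python3 - <<'E'
from h import *
from scipy.spatial.transform import Rotation as R
o=robot.get_obs();q=o["eef_rot"];T=R.from_quat([*q[1:],q[0]]).as_matrix();t=np.array(o["tool_pos"])
w=eyes.get_image("wrist");g=w["color"][140:290,240:400,::-1]
f=4
def draw(off,dz):
    im=cv2.resize(g,None,fx=f,fy=f,interpolation=cv2.INTER_CUBIC);im=cv2.convertScaleAbs(im,alpha=1.8)
    P=lambda d,y,z:proj(w,t+T@np.array([d+dz,y+off,z])*.001)
    def poly(L,c): cv2.polylines(im,[np.round((np.array(L)-[240,140]+.5)*f).astype(np.int32)],True,c,1)
    th=np.linspace(0,2*np.pi,40)
    for d,r,c in((66,3.5,(0,0,255)),(61,5,(0,255,0)),(12,11,(255,0,0)),(8,11,(255,0,0))): poly([P(d,r*np.cos(a),r*np.sin(a)) for a in th],c)
    for d in(-26,-12): poly([P(d,a,b) for a,b in((22,7),(22,-7),(-22,-7),(-22,7))],(0,255,255))
    return im
A=draw(0,0);B=draw(-2.5,0)
cv2.imwrite("pics/i2.png",np.hstack([A[:,120:520],B[:,120:520]]))
E
```

```text
(no output)
```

View pics/i2.png

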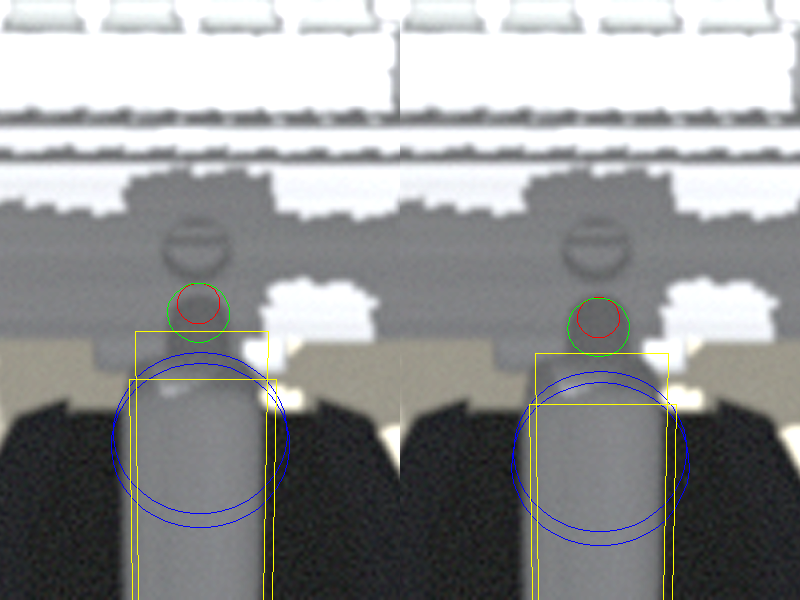

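The tip fits an offset of about −2.5 mm along tool y (handle offset about −1.5 mm, roughly 1° tilt). I'll shift 3 mm towards the rack's back, descend to just above the bracket, then feel in.

drive_tool(
  targets=[
    {"rot":[0,0,0],"slide":[0.15,-0.01,0],"grip":0},
    {"rot":[0,0,0],"slide":[0.3,-0.03,-0.5],"grip":0},
    {"rot":[0,0,0],"slide":[0.3,-0.03,-1.2],"grip":0},
    {"rot":[0,0,0],"slide":[0.3,-0.03,-1.9],"grip":0},
    {"rot":[0,0,0],"slide":[0.3,-0.03,-2.2],"grip":0},
    {"rot":[0,0,0],"slide":[0.3,-0.03,-2.4],"grip":0},
    {"rot":[0,0,0],"slide":[0.3,-0.03,-2.4],"grip":0},
  ],
)

```text
time: 13.92
tool_pos: [0.5754, -0.0251, 0.1349]
eef_rot: [0.455, 0.543, 0.452, -0.542]
ft_force: [-0.2, -0.1, -0.8]
gripper_width: 0.152
```

drive_tool(
  targets=[
    {"rot":[0,0,0],"slide":[0,0,-0.1],"grip":0},
    {"rot":[0,0,0],"slide":[0,0,-0.2],"grip":0},
    {"rot":[0,0,0],"slide":[0,0,-0.3],"grip":0},
    {"rot":[0,0,0],"slide":[0,0,-0.4],"grip":0},
  ],
)

```text
time: 14.42
tool_pos: [0.5754, -0.0251, 0.1309]
eef_rot: [0.455, 0.543, 0.452, -0.542]
ft_force: [0.3, 0.2, -0.9]
gripper_width: 0.15
```

drive_tool(
  targets=[
    {"rot":[0,0,0],"slide":[0,0,-0.1],"grip":0},
    {"rot":[0,0,0],"slide":[0,0,-0.15],"grip":0},
  ],
)

```text
time: 14.68
tool_pos: [0.5754, -0.0251, 0.1293]
eef_rot: [0.455, 0.543, 0.452, -0.542]
ft_force: [0.4, -0.3, -1.3]
gripper_width: 0.152
```

drive_tool(
  targets=[
    {"rot":[0,0,0],"slide":[0,0,-0.1],"grip":0},
    {"rot":[0,0,0],"slide":[0,0,-0.15],"grip":0},
  ],
)

```text
time: 14.92
tool_pos: [0.5753, -0.0251, 0.1277]
eef_rot: [0.455, 0.543, 0.452, -0.542]
ft_force: [-0.2, 0.9, -0.0]
gripper_width: 0.154
```

The tip is about 2 mm below the bracket top with no contact force, so it is entering the hole.

drive_tool(
  targets=[
    {"rot":[0,0,0],"slide":[0,0,-0.1],"grip":0},
    {"rot":[0,0,0],"slide":[0,0,-0.2],"grip":0},
    {"rot":[0,0,0],"slide":[0,0,-0.25],"grip":0},
  ],
)

```text
time: 15.3
tool_pos: [0.5753, -0.025, 0.1251]
eef_rot: [0.455, 0.543, 0.452, -0.542]
ft_force: [0.3, -0.3, -1.2]
gripper_width: 0.151
```

drive_tool(
  targets=[
    {"rot":[0,0,0],"slide":[0,0,-0.1],"grip":0},
    {"rot":[0,0,0],"slide":[0,0,-0.2],"grip":0},
    {"rot":[0,0,0],"slide":[0,0,-0.25],"grip":0},
  ],
)

```text
time: 15.68
tool_pos: [0.5752, -0.025, 0.1225]
eef_rot: [0.455, 0.543, 0.452, -0.542]
ft_force: [0.6, -0.9, -0.5]
gripper_width: 0.153
```

drive_tool(
  targets=[
    {"rot":[0,0,0],"slide":[0,0,-0.1],"grip":0},
    {"rot":[0,0,0],"slide":[0,0,-0.2],"grip":0},
  ],
)

```text
time: 15.92
tool_pos: [0.5752, -0.025, 0.1204]
eef_rot: [0.455, 0.543, 0.452, -0.542]
ft_force: [0.1, -0.0, -0.4]
gripper_width: 0.151
```

drive_tool(
  targets=[
    {"rot":[0,0,0],"slide":[0,0,-0.1],"grip":0},
    {"rot":[0,0,0],"slide":[0,0,-0.2],"grip":0},
  ],
)

```text
time: 16.18
tool_pos: [0.5752, -0.025, 0.1183]
eef_rot: [0.455, 0.543, 0.452, -0.542]
ft_force: [-0.2, -0.1, -0.8]
gripper_width: 0.153
```

drive_tool(
  targets=[
    {"rot":[0,0,0],"slide":[0,0,-0.1],"grip":0},
    {"rot":[0,0,0],"slide":[0,0,-0.2],"grip":0},
  ],
)

```text
time: 16.42
tool_pos: [0.5752, -0.025, 0.1162]
eef_rot: [0.455, 0.543, 0.452, -0.542]
ft_force: [0.1, -0.0, -1.5]
gripper_width: 0.152
```

drive_tool(
  targets=[
    {"rot":[0,0,0],"slide":[0,0,-0.1],"grip":0},
    {"rot":[0,0,0],"slide":[0,0,-0.2],"grip":0},
  ],
)

```text
time: 16.68
tool_pos: [0.5752, -0.0251, 0.1142]
eef_rot: [0.455, 0.543, 0.452, -0.542]
ft_force: [-0.6, 0.2, -1.4]
gripper_width: 0.149
```

drive_tool(
  targets=[
    {"rot":[0,0,0],"slide":[0,0,-0.1],"grip":0},
    {"rot":[0,0,0],"slide":[0,0,-0.2],"grip":0},
  ],
)

```text
time: 16.92
tool_pos: [0.5752, -0.025, 0.1121]
eef_rot: [0.455, 0.543, 0.452, -0.542]
ft_force: [1.0, -0.1, -0.5]
gripper_width: 0.153
```

drive_tool(
  targets=[
    {"rot":[0,0,0],"slide":[0,0,-0.1],"grip":0},
    {"rot":[0,0,0],"slide":[0,0,-0.2],"grip":0},
  ],
)

```text
time: 17.18
tool_pos: [0.5752, -0.025, 0.1101]
eef_rot: [0.455, 0.543, 0.452, -0.542]
ft_force: [0.2, -0.5, 0.3]
gripper_width: 0.149
```

drive_tool(
  targets=[
    {"rot":[0,0,0],"slide":[0,0,-0.1],"grip":0},
    {"rot":[0,0,0],"slide":[0,0,-0.2],"grip":0},
  ],
)

```text
time: 17.42
tool_pos: [0.5752, -0.025, 0.108]
eef_rot: [0.455, 0.543, 0.452, -0.542]
ft_force: [-0.1, -0.9, -0.4]
gripper_width: 0.153
```

drive_tool(
  targets=[
    {"rot":[0,0,0],"slide":[0,0,-0.1],"grip":0},
    {"rot":[0,0,0],"slide":[0,0,-0.2],"grip":0},
  ],
)

```text
time: 17.68
tool_pos: [0.5752, -0.0251, 0.1059]
eef_rot: [0.455, 0.543, 0.452, -0.542]
ft_force: [0.2, 0.1, -0.7]
gripper_width: 0.155
```

drive_tool(
  targets=[
    {"rot":[0,0,0],"slide":[0,0,-0.1],"grip":0},
    {"rot":[0,0,0],"slide":[0,0,-0.2],"grip":0},
  ],
)

```text
time: 17.92
tool_pos: [0.5753, -0.0251, 0.1039]
eef_rot: [0.455, 0.543, 0.452, -0.542]
ft_force: [0.6, -0.7, -0.8]
gripper_width: 0.156
```

drive_tool(
  targets=[
    {"rot":[0,0,0],"slide":[0,0,-0.1],"grip":0},
    {"rot":[0,0,0],"slide":[0,0,-0.2],"grip":0},
  ],
)

```text
time: 18.18
tool_pos: [0.5754, -0.0251, 0.1019]
eef_rot: [0.455, 0.543, 0.452, -0.542]
ft_force: [0.7, 0.3, -0.6]
gripper_width: 0.148
```

drive_tool(
  targets=[
    {"rot":[0,0,0],"slide":[0,0,-0.1],"grip":0},
    {"rot":[0,0,0],"slide":[0,0,-0.2],"grip":0},
  ],
)

```text
time: 18.42
tool_pos: [0.5754, -0.0251, 0.0998]
eef_rot: [0.455, 0.543, 0.452, -0.542]
ft_force: [-0.6, 0.5, -0.1]
gripper_width: 0.15
```

drive_tool(
  targets=[
    {"rot":[0,0,0],"slide":[0,0,-0.1],"grip":0},
    {"rot":[0,0,0],"slide":[0,0,-0.2],"grip":0},
  ],
)

```text
time: 18.68
tool_pos: [0.5754, -0.0251, 0.0977]
eef_rot: [0.455, 0.543, 0.452, -0.542]
ft_force: [0.2, 0.6, 0.3]
gripper_width: 0.152
```

drive_tool(
  targets=[
    {"rot":[0,0,0],"slide":[0,0,-0.1],"grip":0},
    {"rot":[0,0,0],"slide":[0,0,-0.2],"grip":0},
  ],
)

```text
time: 18.92
tool_pos: [0.5755, -0.0251, 0.0957]
eef_rot: [0.455, 0.543, 0.452, -0.542]
ft_force: [0.6, 0.2, -0.7]
gripper_width: 0.154
```

drive_tool(
  targets=[
    {"rot":[0,0,0],"slide":[0,0,-0.1],"grip":0},
    {"rot":[0,0,0],"slide":[0,0,-0.2],"grip":0},
  ],
)

```text
time: 19.18
tool_pos: [0.5754, -0.0251, 0.0936]
eef_rot: [0.455, 0.543, 0.452, -0.542]
ft_force: [0.8, -0.4, -1.2]
gripper_width: 0.149
```

drive_tool(
  targets=[
    {"rot":[0,0,0],"slide":[0,0,-0.1],"grip":0},
    {"rot":[0,0,0],"slide":[0,0,-0.2],"grip":0},
  ],
)

```text
time: 19.42
tool_pos: [0.5754, -0.0251, 0.0915]
eef_rot: [0.455, 0.543, 0.452, -0.542]
ft_force: [0.9, -0.2, -0.9]
gripper_width: 0.155
```

drive_tool(
  targets=[
    {"rot":[0,0,0],"slide":[0,0,-0.1],"grip":0},
    {"rot":[0,0,0],"slide":[0,0,-0.2],"grip":0},
  ],
)

```text
time: 19.68
tool_pos: [0.5754, -0.0251, 0.0895]
eef_rot: [0.455, 0.543, 0.452, -0.542]
ft_force: [1.0, -0.3, -0.9]
gripper_width: 0.154
```

drive_tool(
  targets=[
    {"rot":[0,0,0],"slide":[0,0,-0.1],"grip":0},
    {"rot":[0,0,0],"slide":[0,0,-0.2],"grip":0},
  ],
)

```text
time: 19.92
tool_pos: [0.5755, -0.0251, 0.0874]
eef_rot: [0.455, 0.543, 0.452, -0.542]
ft_force: [0.8, 0.4, -0.5]
gripper_width: 0.151
```

drive_tool(
  targets=[
    {"rot":[0,0,0],"slide":[0,0,-0.1],"grip":0},
    {"rot":[0,0,0],"slide":[0,0,-0.2],"grip":0},
  ],
)

```text
time: 20.18
tool_pos: [0.5755, -0.0251, 0.0853]
eef_rot: [0.455, 0.543, 0.452, -0.542]
ft_force: [-0.3, -0.4, 0.8]
gripper_width: 0.15
```

drive_tool(
  targets=[
    {"rot":[0,0,0],"slide":[0,0,-0.1],"grip":0},
    {"rot":[0,0,0],"slide":[0,0,-0.2],"grip":0},
  ],
)

```text
time: 20.42
tool_pos: [0.5755, -0.0251, 0.0833]
eef_rot: [0.455, 0.543, 0.452, -0.542]
ft_force: [0.6, -0.0, -0.8]
gripper_width: 0.15
```

drive_tool(
  targets=[
    {"rot":[0,0,0],"slide":[0,0,-0.1],"grip":0},
    {"rot":[0,0,0],"slide":[0,0,-0.2],"grip":0},
  ],
)

```text
time: 20.68
tool_pos: [0.5755, -0.0251, 0.0812]
eef_rot: [0.455, 0.543, 0.452, -0.542]
ft_force: [0.5, 0.4, -0.5]
gripper_width: 0.153
```

drive_tool(
  targets=[
    {"rot":[0,0,0],"slide":[0,0,-0.1],"grip":0},
    {"rot":[0,0,0],"slide":[0,0,-0.2],"grip":0},
  ],
)

```text
time: 20.92
tool_pos: [0.5755, -0.0251, 0.0792]
eef_rot: [0.455, 0.543, 0.452, -0.542]
ft_force: [0.8, 0.6, -1.4]
gripper_width: 0.153
```

drive_tool(
  targets=[
    {"rot":[0,0,0],"slide":[0,0,-0.1],"grip":0},
    {"rot":[0,0,0],"slide":[0,0,-0.15],"grip":0},
  ],
)

```text
time: 21.18
tool_pos: [0.5755, -0.0251, 0.0776]
eef_rot: [0.455, 0.543, 0.452, -0.542]
ft_force: [0.4, 0.3, -0.2]
gripper_width: 0.153
```

drive_tool(
  targets=[
    {"rot":[0,0,0],"slide":[0,0,-0.05],"grip":0},
    {"rot":[0,0,0],"slide":[0,0,-0.1],"grip":0},
  ],
)

```text
time: 21.42
tool_pos: [0.5755, -0.0252, 0.0766]
eef_rot: [0.455, 0.543, 0.452, -0.542]
ft_force: [1.3, 0.1, -1.3]
gripper_width: 0.154
```

drive_tool(
  targets=[
    {"rot":[0,0,0],"slide":[0,0,-0.05],"grip":0},
    {"rot":[0,0,0],"slide":[0,0,-0.05],"grip":0},
  ],
)

```text
time: 21.68
tool_pos: [0.5757, -0.0252, 0.0764]
eef_rot: [0.455, 0.544, 0.451, -0.542]
ft_force: [-0.5, 0.7, 1.8]
gripper_width: 0.151
```

drive_tool(
  targets=[
    {"rot":[0,0,0],"slide":[0,0,-0.04],"grip":0},
    {"rot":[0,0,0],"slide":[0,0,-0.04],"grip":0},
  ],
)

```text
time: 21.92
tool_pos: [0.5758, -0.0252, 0.0764]
eef_rot: [0.455, 0.544, 0.451, -0.542]
ft_force: [-0.9, -0.2, 5.3]
gripper_width: 0.152
```

drive_tool(
  targets=[
    {"rot":[0,0,0],"slide":[0,0,-0.04],"grip":0},
    {"rot":[0,0,0],"slide":[0,0,-0.04],"grip":0},
  ],
)

```text
time: 22.18
tool_pos: [0.5758, -0.0252, 0.0763]
eef_rot: [0.455, 0.543, 0.451, -0.542]
ft_force: [-1.5, 1.0, 7.0]
gripper_width: 0.153
```

The collar has landed at the expected height (TCP 0.0763 m, 7 N). I'll release, retreat straight up and look.

drive_tool(
  targets=[
    {"rot":[0,0,0],"slide":[0,0,0],"grip":0.25},
    {"rot":[0,0,0],"slide":[0,0,0],"grip":0.4},
    {"rot":[0,0,0],"slide":[0,0,0],"grip":0.5},
    {"rot":[0,0,0],"slide":[0,0,0],"grip":0.5},
    {"rot":[0,0,0],"slide":[0,0,1],"grip":0.5},
    {"rot":[0,0,0],"slide":[0,0,3],"grip":0.5},
    {"rot":[0,0,0],"slide":[0,0,6],"grip":0.5},
    {"rot":[0,0,0],"slide":[-3,0.5,9],"grip":0.5},
    {"rot":[0,0,0],"slide":[-6,1,12],"grip":0.5},
    {"rot":[0,0,0],"slide":[-6,1,12],"grip":0.5},
  ],
)

```text
time: 23.42
tool_pos: [0.5163, -0.0152, 0.1997]
eef_rot: [0.457, 0.545, 0.45, -0.541]
ft_force: [0.6, -0.1, -0.1]
gripper_width: 0.499
```

```bash
python3 - <<'E'
from h import *
o=robot.get_obs();print(o["tool_pos"],o["gripper_width"],o["ft_force"])
w=eyes.get_image("wrist");s=eyes.get_image("scene");t=eyes.get_image("top")
h=np.array([.5733,-.0252,0])
print("handle top pred wrist",proj(w,h+[0,0,.102]),"collar",proj(w,h+[0,0,.064]),"scene",proj(s,h+[0,0,.095]))
A=cv2.resize(w["color"][30:230,220:420,::-1],(400,400),interpolation=cv2.INTER_CUBIC)
B=cv2.resize(s["color"][150:230,260:340,::-1],(400,400),interpolation=cv2.INTER_CUBIC)
cv2.imwrite("pics/f1.png",np.hstack([A,B]))
E
```

```text
[ 0.51629469 -0.0151819   0.19965347] 0.49892193785844063 [ 0.56781616 -0.08280643 -0.10787162]
handle top pred wrist [318.35756622 124.78355469] collar [318.1556153  123.12939795] scene [305.68904444 186.88198874]
```

View pics/f1.png

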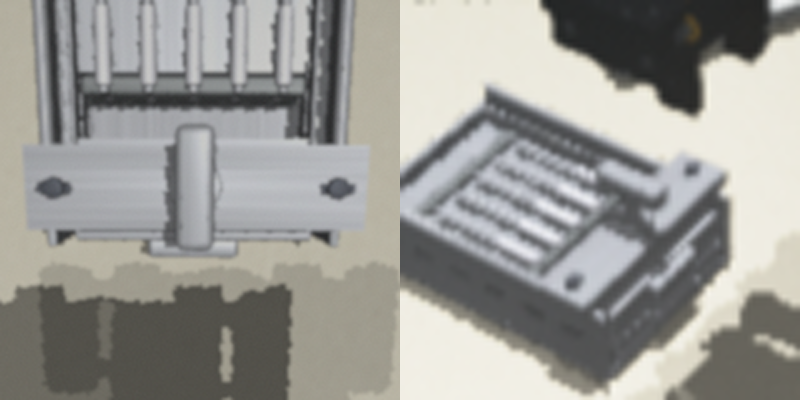

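The pin stands in the hole with the handle at left crop (196,187), where I predicted it. The tray tab is fully in at (193,247), and the scene view puts the handle within 1 px of the seated height. Nothing touches the gripper, so I'll hand in.

```bash
python3 -c "
from bench import robot
print(robot.hand_in(), robot.get_obs()['time'])"
```

```text
the job is handed in; nothing more can be done
the job is handed in; nothing more can be done
```

I pushed the upper tray in to its stop, then took the pin from the farthest stand, the only one of the four that held a pin. I lowered it through the bracket hole and both trays, let go and handed the job in at about 23.5 s.

- **Tray:** it slid with about 3 N. At the stop the push force peaked at 12.3 N, with about 10.6 N upward at the same moment.
- **Pin:** it went down with almost no contact force. The collar met the bracket at a tool height of 76.3 mm (76 mm expected), and the press reached 7 N.
- **Last look:** the handle was where I predicted, to within about 2 px in the wrist view and 1 px in the scene view. The tray tab was in, the gripper was clear, and the force reading was near zero.

**Less certain points:**
- The pin sat about 1–2 mm off centre and roughly 1° tilted in the grip; I corrected for that before inserting.
- I felt no sideways pull as the pin passed the trays, so I did not see the trays being drawn into line.
- That the collar sits flush rests on the contact height and force; the pictures only show it to about 3 mm.
- I did not re-measure the bystanders at the end; the arm never came near them.

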